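Blow off a contact probe and hold it home in a sprung test dock

ROBOT

A 7-joint arm with a two-finger parallel gripper is mounted at the origin on a cart in front of the work surface, level with it; the furniture and walls round the work are solid. World frame = base frame: x ahead of the robot, y to its left, z up, the work surface at z = 0. Lengths are in m, angles in rad, forces in N, time in s.
With the tool pointing down it reaches from about 0.425 to 0.925 m from the base axis. Payload 6.8 kg.
Tool frame: the origin (TCP) lies at the very end of the fingers, on their centre line; the grasp point (between the pads) lies 19 mm behind it; z points along the fingers, y is the line along which they close (so a half turn about z gives the same grasp; the last joint's range is limited). The gripper opens to 85 mm and grips with 20 to 120 N. Pads are 22 mm wide; open, the fingers measure 114 mm over their backs; the gripper's body (76 mm by 85 mm) begins 54 mm behind the grasp point. The pads swing forward as they close: fully open they stand 13 mm farther back than shut.
Start: joints at [1.227, 0.477, 0.022, 1.555, -0.011, 1.109, -0.083], TCP at [0.158, -0.656, 0.231] pointing down, gripper open.
Joint ranges: [-2.96, 2.96], [-0.34, 2.1], [-1.41, 1.46], [0.24, 2.44], [-1.37, 4.51], [0.17, 1.92], [-2.96, 2.96]. Speed limits (rad/s): [2.39, 2.39, 3.14, 3.14, 3.14, 3.14, 3.14].

INTERFACE

Orientations are given as a unit quaternion [w, x, y, z].
In Python, from station import bot gives the robot as it stands. The module is installed in compiled form; this text tells all that it offers.
- The arm moves only by the shell command python3 -m jog 'ROWS' [OPENING] [FORCE]. ROWS is JSON, a list of rows, each a list of 4 numbers: the shift along the tool's x, y, z in cm, then the turn about the tool's z in rad. In form: [[x, y, z, spin], ...]. A call has 1 to 20 rows; each row is the pose to reach, as a shift and turn from the pose commanded when the call began, along the tool's axes at that moment; what a row does not reach only later rows make up. A row lasts 1/12 s, in which the tool goes at most 41.7 mm and 7.16 degrees, less where a joint would pass 70% of its speed; a pose out of reach is approached as far as the arm can. A call with a gripper value outside its range is refused whole. OPENING is the closure, from -1 (fully open) to 1 (shut), set as the call begins (- or left out, the last holds). The fingers move at their own pace and stop on an object; FORCE is the grip in N (left out, the last holds). Time passes only in rows, so rows that repeat a pose let the fingers close. It gives the time, the measured TCP pose, the force, the opening and the grip force at its end, in the units of the state.
- bot.get_obs(): the state, without advancing time (a new reading comes with each control period).
- bot.read_camera(name): name is "scene" or "top"; returns a dict with "pixels" (480x640x3 uint8, red, green, blue), "depth" (480x640 float32, m along the optical axis (not along the pixel's ray), 0 where there is no reading), "fovy" (degrees; the focal length in pixels is half the picture's height over the tangent of half this angle, whatever the lens; pixels are square), "cx", "cy" (the principal point, pixels), "pose" (4x4, takes a point from camera to world coordinates). Camera axes: x right, y down, z forward; pixel columns grow to the right and rows downward; lengths in m; the calibration is good to about 2 mm. A picture is of the moment at which its call begins.
- bot.hand_in(): hands the job in; it is judged then, once.
The state is a dict: "t": time; "q": joint angles; "joint_vel": joint speeds; "joint_torque": joint torques, N m; "eef_pos": TCP position; "tool_rot": TCP orientation; "contact_force": force on the tool from outside, world axes, zero at the start; "torque": the same for the moment, N m; "gripper_width": opening from 0.0 (shut) to 1.0 (fully open); "grasp_force": force on a finger pad.
Only numpy, scipy, OpenCV 4.12 (cv2) and the standard library are available. Lean on these libraries where they do the work, as an engineer would, in place of code of your own. Each camera call takes 0.05 s, during which the arm holds its last target. There are 200 camera calls.

TASK

Take the orange-handled probe out of its grey stand, dip its steel tip for a moment well inside the brass blow-off cup and lift it out again, then push it tip first into the aluminium test dock, against the sprung plunger, until its collar sits flat and firm on the top of the dock. The program finishes while the gripper still holds the probe pressed home there (the spring lifts it as soon as it is let go). Push firmly but not roughly, and do not shove the other things on the table about.

Things in the scene. Friction and masses are not known exactly. Their poses are not given: they have to be found in the camera images.
- probe: probe, 128 mm long, about 0.12 kg, upright in the stand. Origin: centre of its tip end; z runs to the handle. Round steel shaft 14 mm thick, z 0 to 60 mm (lowest 4 mm taper to 9 mm); dark steel collar 36 mm across, z 60 to 68 mm; orange round handle 24 mm thick, z 68 to 128 mm, gripped from above at any yaw
- probe_tip (a point): centre of the tip end of the probe (same point as its origin)
- stand: fixed grey block 60 x 60 mm on a black foot 78 x 78 mm, 66 mm tall in all. The probe stands in its upright 16 mm hole, collar lying on the block's top, tip 6 mm above the table. Draw it straight up 65 mm or more to free it. Origin at the centre of the underside
- stand_top (a point): centre of the stand's top face, at the mouth of its hole, 66 mm above the table
- cup: open brass cup with a blue air ring round it, on a round black foot 76 mm across, fixed, dry. Rim 62 mm above the table, 54 mm outer and 48 mm inner diameter, inside 47 mm deep. Origin at the centre of the underside
- cup_rim (a point): centre of the cup's mouth, at rim height, 62 mm above the table. The tip counts as dipped when it is more than 12 mm below the rim inside the cup; 25 to 30 mm is a good depth
- dock: fixed aluminium block 64 x 64 mm on a dark foot 80 x 80 mm, 78 mm tall in all. Upright 18 mm bore in its top with a 3 mm chamfer; inside, a brass sprung plunger, its top 45 mm below the mouth when free. The probe drives it 15 mm down before the collar meets the block's top, the hard stop. Origin at the centre of the underside
- dock_mouth (a point): centre of the dock's bore at its top face, 78 mm above the table; the probe tip is 60 mm below it when home
- plunger (a joint): travel of the plunger, m: 0 free, grows as it is pressed down, 0.015 when the collar sits on the dock (its own end is 0.019). Spring force 4.5 N at 0, rising evenly to 9 N at 0.015. A red pointer on the dock's side moves with it. Firmly seated means a lasting total push of 12 to 20 N (check it after the arm has stopped, it may ease back); over 35 N is too hard
- microscope: large white microscope standing fixed at the left, always in the same place; it fills about x 0.37 to 0.85, y 0.14 to 0.45, z 0 to 0.56, its black eyepieces hanging out towards the robot at z 0.48 to 0.56. Keep arm and wrist clear of it; an arm that starts left of it should fold in before it swings across. Origin at its underside
- oil_bottle: small amber bottle with a dark cap, 27 x 27 x 62 mm, loose bystander, origin at the centre of the underside
- objective_case: round black case with a clear top, 36 x 36 x 59 mm, loose bystander, origin at the centre of the underside
- petri_dish: clear closed dish, 62 mm across, 13 mm tall, loose bystander, origin at the centre of the underside
- card_case: flat black case 59 x 92 x 12 mm, loose bystander, origin at the centre of the underside
- marker: black and white marker lying on the table, 17 x 135 x 16 mm, loose bystander, origin at the centre of the underside
Mind the look-alikes: they are no part of the job. There is more than one size of the probe; the one meant has the size given above.

How it is judged:
On the way, in this order (a step that is already met when the one before it is completed fails the run):
1. the tip of the held probe is dipped inside the cup, more than 12 mm below its rim (horizontal distance between probe_tip and cup_rim below 0.022 m and z of probe_tip in the frame of cup_rim below -0.012 m and contact force between the fingers and probe above 1 N), for 0.1 s.
2. the tip is lifted out above the cup's rim again (z of probe_tip in the frame of cup_rim above 0.01 m), for 0.05 s.
At the end, for the whole second after the job is handed in: the held probe stands upright (within 0.06 rad) in the dock's bore, its collar on the dock's top (tip at least 58.5 mm below the mouth, plunger driven in 13.8 to 17 mm), at rest, still between the fingers at its handle, pressing on dock and plunger with 9.5 to 35 N in all (value of joint plunger between 0.0138 and 0.017 m and horizontal distance between probe_tip and dock_mouth below 0.005 m and z of probe_tip in the frame of dock_mouth below -0.0585 m and angle between probe's own z axis and vertical below 0.06 rad and linear speed of probe below 0.01 m/s and contact force between probe and dock between 9.5 and 35 N and z of the grasp point in the frame of probe below 0.14 m and contact force between the fingers and probe above 1 N); the arm keeps its last pose, push and grip.
It fails at once if the probe is pressed on the dock with more than 45 N (contact force between probe and dock above 45 N).
It fails at once if a bystander is pushed more than 30 mm from its place (distance of any of oil_bottle, objective_case, petri_dish, card_case, marker from where it was at the start of the episode above 0.03 m).
It also fails if it takes over 64 s, if anything falls off the work surface, if the arm or the gripper's body presses on something with over 40 N, if the wrist force passes 120 N, or if a joint passes its speed limit or range.

## Working session

There is one attempt and no reset: what is moved stays moved. The work goes in short steps, Python scripts to look and compute and a shell command to move; the robot and the scene stay as the last step left them, time stands still between calls to the robot, and variables do not carry over. Pictures are saved under pics/ and viewed, at most 10 in all, crops included, and the job is handed in when it is done.

```bash
mkdir -p pics; cat > h.py <<'E'
import numpy as np,cv2
from station import bot
def cam(n):
    d=bot.read_camera(n); d['f']=240/np.tan(np.radians(d['fovy'])/2); return d
def pt(d,u,v,z=None):
    r=np.array([(u-d['cx'])/d['f'],(v-d['cy'])/d['f'],1.]);P=d['pose']
    if z is None: s=d['depth'][int(round(v)),int(round(u))]
    else:
        s=(z-P[2,3])/(P[:3,:3]@r)[2]
    return P[:3,:3]@(r*s)+P[:3,3]
E
python3 - <<'E'
from h import *
import pickle
o=bot.get_obs();print({k:np.round(v,3).tolist() for k,v in o.items()})
for n in("scene","top"):
    d=cam(n);cv2.imwrite(f'pics/{n}0.png',d['pixels'][:,:,::-1]);print(n,d['fovy'],d['cx'],d['cy'],np.round(d['pose'],3).tolist());pickle.dump(d,open(n+'0.pkl','wb'))
E
```

```text
{'t': 0.0, 'q': [1.227, 0.478, 0.022, 1.556, -0.011, 1.109, -0.083], 'joint_vel': [-0.001, -0.002, -0.0, 0.0, 0.001, 0.002, 0.001], 'joint_torque': [0.001, -59.644, 1.608, -28.12, 0.012, 0.009, -0.0], 'eef_pos': [0.158, -0.656, 0.23], 'tool_rot': [-0.001, 0.993, 0.118, -0.0], 'contact_force': [0.356, -0.525, -0.103], 'torque': [-0.019, 0.049, 0.015], 'grasp_force': 0.0, 'gripper_width': 0.997}
scene 49.135201062956334 320.3537675130311 233.16917110322393 [[0.686, -0.331, 0.648, -0.151], [-0.728, -0.304, 0.614, -0.686], [-0.006, -0.893, -0.449, 0.554], [0.0, 0.0, 0.0, 1.0]]
top 47.831707224297446 306.3582421900004 238.93714599462908 [[0.114, -0.969, 0.22, 0.283], [-0.993, -0.111, 0.026, -0.049], [-0.001, -0.222, -0.975, 1.253], [0.0, 0.0, 0.0, 1.0]]
```

View pics/scene0.png

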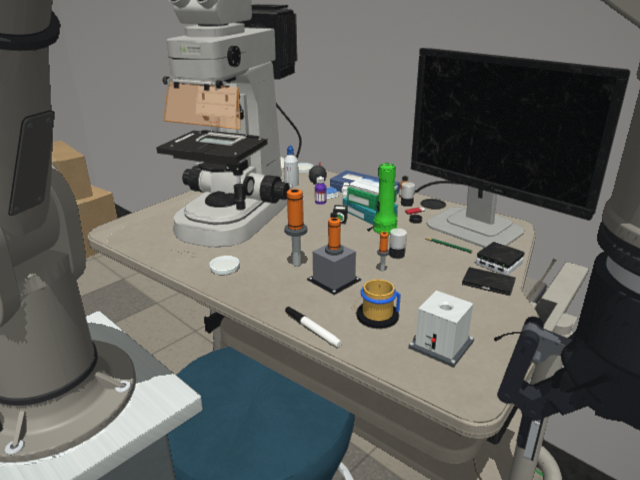

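View pics/top0.png

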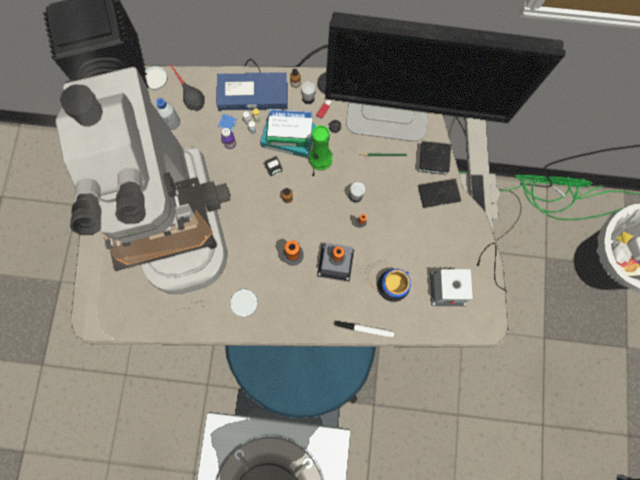

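Three orange-handled probes show up: a large one at scene (295,215) / top (292,250), one in the grey stand at scene (335,240) / top (338,255), and a small one at scene (384,245) / top (363,220). The one in the grey block fits the description. The cup is at top (396,283), the dock at top (454,286), the petri dish at (244,302) and the marker at (365,329). I'll confirm with an enlarged crop.

```bash
python3 - <<'E'
from h import *
import pickle
d=pickle.load(open('top0.pkl','rb'));s=pickle.load(open('scene0.pkl','rb'))
a=cv2.resize(d['pixels'][200:340,270:490],(800,509),interpolation=cv2.INTER_CUBIC)
cv2.imwrite('pics/topc.png',a[:,:,::-1])
b=cv2.resize(s['pixels'][180:370,280:490],None,fx=3.1,fy=3.1,interpolation=cv2.INTER_CUBIC)
cv2.imwrite('pics/scenec.png',b[:,:,::-1])
E
```

```text
(no output)
```

View pics/topc.png

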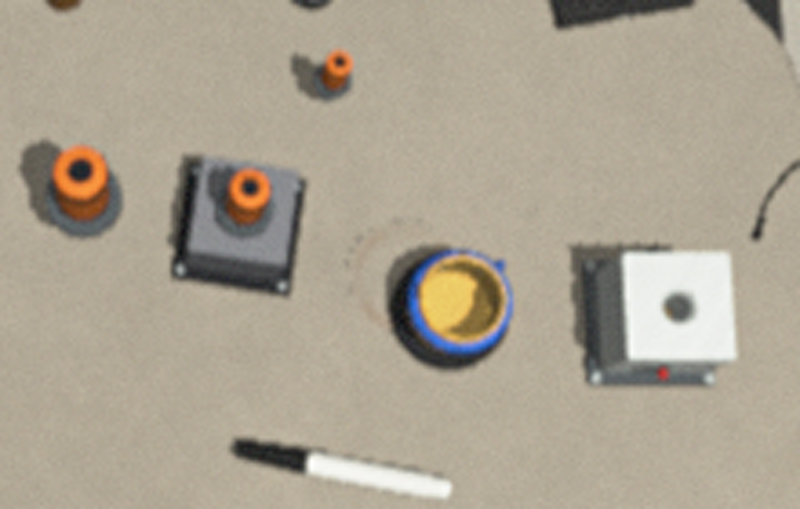

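View pics/scenec.png

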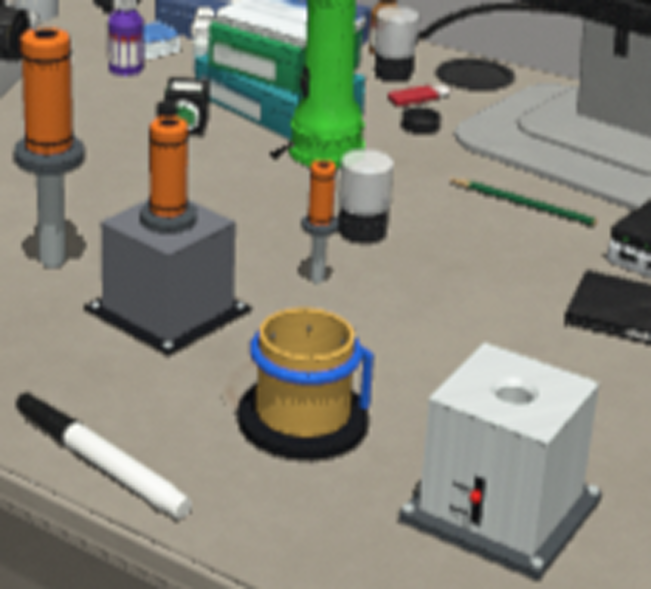

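The crop confirms it: the probe at crop (250,187) stands in the grey block. The free-standing ones at (80,170) and (338,65) are larger and smaller. Measuring from both cameras now.

```bash
python3 - <<'E'
from h import *
import pickle
d=pickle.load(open('top0.pkl','rb'));s=pickle.load(open('scene0.pkl','rb'))
T=lambda x,y:(270+(x+.5)/3.636-.5,200+(y+.5)/3.636-.5)
S=lambda x,y:(280+(x+.5)/3.1-.5,180+(y+.5)/3.1-.5)
for n,a,b,z in[('handle',(250,187),(169,123),.134),('cup',(462,299),(308,337),.062),('dock',(680,306),(515,392),.078)]:
    print(n,pt(d,*T(*a),z).round(4),pt(s,*S(*b),z).round(4), 'depth', pt(d,*T(*a)).round(4),pt(s,*S(*b)).round(4))
tc=np.array([pt(d,*T(*c),.078) for c in[(622,252),(732,252),(737,358),(625,360)]])
print('corner edges',[np.linalg.norm(tc[i]-tc[i-1]).round(4) for i in range(4)],tc.mean(0))
# top-depth centroids
def grid(d):
    v,u=np.mgrid[0:480,0:640];r=np.stack([(u-d['cx'])/d['f'],(v-d['cy'])/d['f'],np.ones_like(u)],-1)*d['depth'][...,None]
    return r@d['pose'][:3,:3].T+d['pose'][:3,3]
for nm,D in(('top',d),('scene',s)):
    G=grid(D)
    for n,c,z0,z1,R in[('dock',tc.mean(0),.074,.083,.05),('handle',pt(d,*T(250,187),.134),.129,.14,.02),('stand',pt(d,*T(250,187),.134),.062,.07,.05)]:
        m=(G[...,2]>z0)&(G[...,2]<z1)&(np.hypot(G[...,0]-c[0],G[...,1]-c[1])<R)
        p=G[m].astype(np.float32)
        print(nm,n,m.sum(),p.mean(0).round(4),[np.round(x,4) for x in cv2.minAreaRect(p[:,:2])])
E
```

```text
handle [ 0.5182 -0.0886  0.134 ] [ 0.5147 -0.0918  0.134 ] depth [ 0.5186 -0.0886  0.1322] [ 0.5205 -0.0866  0.1303]
cup [ 0.4787 -0.2266  0.062 ] [ 0.4734 -0.2333  0.062 ] depth [ 0.4866 -0.2339  0.0136] [ 0.4985 -0.215   0.0422]
dock [ 0.4868 -0.3547  0.078 ] [ 0.4834 -0.3567  0.078 ] depth [ 0.4918 -0.3622  0.0494] [ 0.4939 -0.3513  0.0701]
corner edges [np.float64(0.0654), np.float64(0.0665), np.float64(0.0642), np.float64(0.067)] [ 0.48727865 -0.35410883  0.078     ]Traceback (most recent call last):
  File "<stdin>", line 19, in <module>
cv2.error: OpenCV(4.12.0) /io/opencv/modules/imgproc/src/convhull.cpp:143: error: (-215:Assertion failed) total >= 0 && (depth == CV_32F || depth == CV_32S) in function 'convexHull'
```

```bash
cat >> h.py <<'E'
from scipy.spatial.transform import Rotation as R
def togo(x,y,z):
    o=bot.get_obs();w,a,b,c=o['tool_rot'];r=R.from_quat([a,b,c,w])
    print('t',round(o['t'],2),'tcp',np.round(o['eef_pos'],4),'F',np.round(o['contact_force'],1),'w',round(o['gripper_width'],3),'g',round(o['grasp_force'],1),
     '\nto go cm',(r.inv().apply(np.array([x,y,z])-o['eef_pos'])*100).round(2),'toolz',r.apply([0,0,1]).round(3),'tooly',r.apply([0,1,0]).round(3))
E
python3 -c "
from h import *
togo(.5165,-.09,.23)"
python3 -m jog '[[2.8,-2.7,0,0.06],[5.6,-5.4,0,0.12],[8.4,-8.1,0,0.18],[11.2,-10.8,0,0.24],[14,-13.5,0,0.3],[16.8,-16.2,0,0.36],[19.6,-18.9,0,0.42],[22.4,-21.6,0,0.48],[25.2,-24.3,0,0.54],[28,-27,0,0.6],[30.8,-29.7,0,0.66],[33.6,-32.4,0,0.72],[36.4,-35.1,0,0.78],[39.2,-37.8,0,0.84],[42,-40.5,0,0.9],[44.8,-43.2,0,0.96],[47.6,-45.9,0,1],[48.1,-46.6,0,1],[48.1,-46.6,0,1],[48.1,-46.6,0,1]]' -1 40; python3 -c "
from h import *
togo(.5165,-.09,.089)
print(bot.get_obs()['q'])"
```

```text
t 0.1 tcp [ 0.1576 -0.6558  0.2304] F [ 1.   0.3 -0.1] w 0.995 g 0.0 
to go cm [ 48.12 -46.63   0.11] toolz [-0.001  0.002 -1.   ] tooly [ 0.234 -0.972 -0.002]
t: 1.77
eef_pos: [0.5161, -0.0908, 0.2308]
tool_rot: [0.0, 0.928, -0.372, -0.001]
contact_force: [-0.2, -0.4, -0.6]
gripper_width: 1.002
grasp_force: 0.0
t 1.77 tcp [ 0.5161 -0.0908  0.2308] F [-0.2 -0.4 -0.6] w 1.002 g 0.0 
to go cm [-0.02 -0.1  14.18] toolz [-0.001 -0.    -1.   ] tooly [-0.691 -0.723  0.001]
[ 0.22868678  0.24086093 -0.20361814  1.9026512   0.05749363  1.00483829
 -2.33347621]
```

```bash
python3 -m jog '[[0,0,2,0],[0,0,4,0],[0,0,6,0],[0,-0.1,8,0],[0,-0.1,10,0],[0,-0.1,11,0],[0,-0.1,12,0],[0,-0.1,13,0],[0,-0.1,14.2,0],[0,-0.1,14.2,0]]' && python3 -m jog '[[0,0,0,0],[0,0,0,0],[0,0,0,0],[0,0,0,0],[0,0,0,0],[0,0,0,0],[0,0,0,0],[0,0,0,0],[0,0,0,0],[0,0,0,0],[0,0,0,0],[0,0,0,0]]' 1 40;  python3 -c "
from h import *
togo(.5165,-.09,.089)
d=cam('scene');cv2.imwrite('pics/grip.png',cv2.resize(d['pixels'][150:350,240:500],(780,600))[:,:,::-1])"
```

```text
t: 2.6
eef_pos: [0.5161, -0.0906, 0.0878]
tool_rot: [0.0, 0.928, -0.373, -0.001]
contact_force: [-0.3, -0.1, -0.2]
gripper_width: 1.001
grasp_force: 0.0
t: 3.6
eef_pos: [0.5177, -0.0902, 0.0898]
tool_rot: [-0.0, 0.928, -0.373, 0.0]
contact_force: [0.5, -0.3, 6.0]
gripper_width: 0.266
grasp_force: 38.9
t 3.6 tcp [ 0.5177 -0.0902  0.0898] F [ 0.5 -0.3  6. ] w 0.266 g 38.9 
to go cm [-0.1   0.07  0.08] toolz [ 0.001 -0.    -1.   ] tooly [-0.692 -0.722 -0.001]
```

View pics/grip.png

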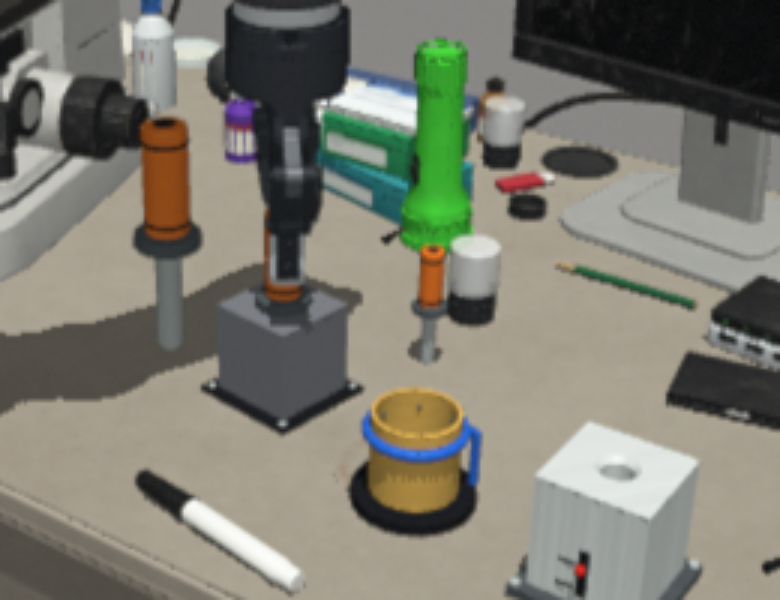

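Grip is on the handle: opening about 22.6 mm, TCP 84 mm above the tip. I'll raise the grip force and lift straight up.

```bash
python3 -m jog '[[0,0,0,0],[0,0,0,0],[0,0,-0.5,0],[0,0,-1,0],[0,0,-2,0],[0,0,-3,0],[0,0,-4,0],[0,0,-5,0],[0,0,-6,0],[0,0,-7,0],[0,0,-8,0],[0,0,-9,0],[0,0,-10,0],[0,0,-11,0],[0,0,-11,0],[0,0,-11,0]]' 1 100;  python3 - <<'E'
from h import *
togo(.477,-.229,.2)
import pickle
for n in('scene','top'):
    d=cam(n);pickle.dump(d,open(n+'1.pkl','wb'))
    if n=='scene': cv2.imwrite('pics/lift.png',cv2.resize(d['pixels'][130:310,250:450],None,fx=3.3,fy=3.3,interpolation=cv2.INTER_CUBIC)[:,:,::-1])
E
```

```text
t: 4.98
eef_pos: [0.5176, -0.0902, 0.1999]
tool_rot: [-0.0, 0.928, -0.373, 0.001]
contact_force: [-0.1, -0.8, -1.6]
gripper_width: 0.257
grasp_force: 98.0
t 4.98 tcp [ 0.5176 -0.0902  0.1999] F [-0.1 -0.8 -1.6] w 0.257 g 98.0 
to go cm [ 6.680e+00  1.283e+01 -1.000e-02] toolz [ 0.001 -0.    -1.   ] tooly [-0.692 -0.722 -0.001]
```

View pics/lift.png

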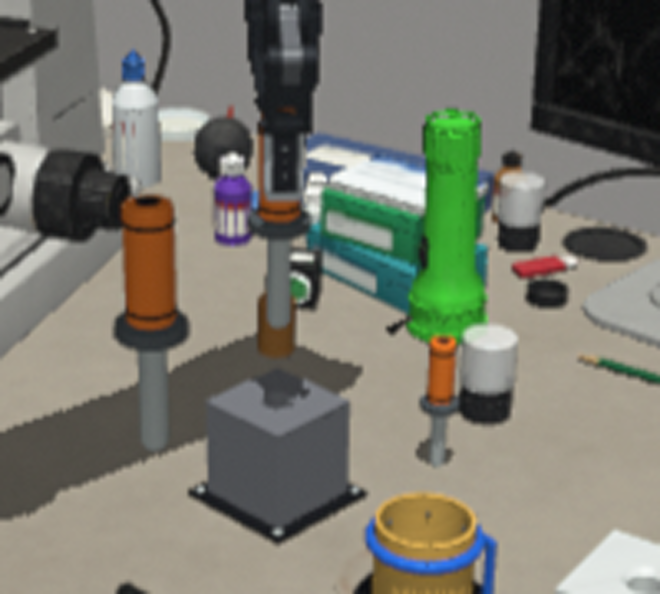

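The probe hangs clear and upright, with its tip at crop (276,325). I'll move it over the cup and dip it.

```bash
python3 -c "
from h import *
import pickle
d=pickle.load(open('scene1.pkl','rb'));print(pt(d,250+276.5/3.3-.5,130+326.5/3.3-.5,.116))"
python3 -m jog '[[0.7,1.3,0,0],[1.4,2.6,0,0],[2.1,3.9,0,0],[2.8,5.2,0,0],[3.5,6.5,0,0],[4.1,7.8,0,0],[4.8,9.1,0,0],[5.5,10.4,0,0],[6.1,11.7,0,0],[6.8,12.9,0,0],[6.8,12.9,0,0],[6.8,12.9,0,0]]'; python3 - <<'E'
from h import *
togo(.4773,-.23,.117)
im=[]
for n,(r0,c0) in dict(scene=(190,320),top=(230,340)).items():
    d=cam(n); im.append(cv2.resize(d['pixels'][r0:r0+140,c0:c0+120],(400,467),interpolation=cv2.INTER_CUBIC))
cv2.imwrite('pics/cup.png',np.hstack(im)[:,:,::-1])
E
```

```text
[ 0.51208522 -0.09207686  0.116     ]
t: 6.08
eef_pos: [0.4765, -0.2305, 0.1986]
tool_rot: [-0.0, 0.928, -0.374, -0.001]
contact_force: [0.4, 0.7, -2.2]
gripper_width: 0.255
grasp_force: 98.0
t 6.08 tcp [ 0.4765 -0.2305  0.1986] F [ 0.4  0.7 -2.2] w 0.255 g 98.0 
to go cm [ 0.03 -0.1   8.16] toolz [-0.001  0.001 -1.   ] tooly [-0.693 -0.721  0.   ]
```

View pics/cup.png

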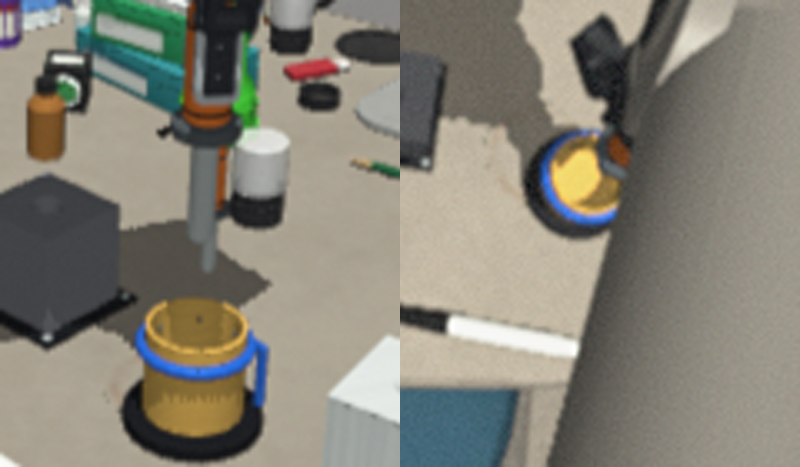

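The tip is at scene crop (200,240), right above the cup mouth at (198,326). Dipping now.

```bash
python3 -m jog '[[0,0,1,0],[0,0,2,0],[0,0,3,0],[0,0,4,0],[0,0,5,0],[0,0,6,0],[0,0,7,0],[0,0,8.1,0],[0,0,8.1,0],[0,0,8.1,0],[0,0,8.1,0],[0,0,8.1,0],[0,0,8.1,0]]'; python3 -m jog '[[0,0,0,0],[0,0,-1,0],[0,0,-2,0],[0,0,-3,0],[0,0,-4,0],[0,0,-5,0],[0,0,-6,0],[0,0,-7,0],[0,0,-8,0],[0,0,-8.5,0],[0,0,-8.5,0],[0,0,-8.5,0]]'; python3 -c "
from h import *
togo(.487,-.3556,.2)"
```

```text
t: 7.27
eef_pos: [0.4775, -0.2305, 0.1189]
tool_rot: [-0.0, 0.928, -0.373, 0.001]
contact_force: [-0.6, 0.0, -0.9]
gripper_width: 0.257
grasp_force: 98.0
t: 8.27
eef_pos: [0.4771, -0.2303, 0.2034]
tool_rot: [0.0, 0.928, -0.373, 0.0]
contact_force: [-0.5, 0.5, -0.2]
gripper_width: 0.261
grasp_force: 98.0
t 8.27 tcp [ 0.4771 -0.2303  0.2034] F [-0.5  0.5 -0.2] w 0.261 g 98.0 
to go cm [9.39 8.36 0.34] toolz [ 0. -0. -1.] tooly [-0.692 -0.722 -0.   ]
```

```bash
python3 -m jog '[[1,0.9,0,0],[2,1.8,0,0],[3.1,2.8,0,0],[4.2,3.7,0,0],[5.2,4.6,0,0],[6.3,5.6,0,0],[7.3,6.5,0,0],[8.4,7.5,0,0],[9.4,8.4,0.3,0],[9.4,8.4,1,0],[9.4,8.4,2,0],[9.4,8.4,2.6,0],[9.4,8.4,2.6,0],[9.4,8.4,2.6,0],[9.4,8.4,2.6,0]]'; python3 - <<'E'
from h import *
import pickle
togo(.487,-.3556,.174)
im=[]
for n,(r0,c0) in dict(scene=(210,390),top=(230,400)).items():
    d=cam(n);pickle.dump(d,open(n+'2.pkl','wb')); im.append(cv2.resize(d['pixels'][r0:r0+140,c0:c0+100],(400,560),interpolation=cv2.INTER_CUBIC))
cv2.imwrite('pics/dock.png',np.hstack(im)[:,:,::-1])
E
```

```text
t: 9.52
eef_pos: [0.4871, -0.3553, 0.1774]
tool_rot: [-0.0, 0.928, -0.372, 0.0]
contact_force: [0.4, 0.9, -0.7]
gripper_width: 0.258
grasp_force: 98.0
t 9.52 tcp [ 0.4871 -0.3553  0.1774] F [ 0.4  0.9 -0.7] w 0.258 g 98.0 
to go cm [0.01 0.03 0.34] toolz [ 0.  0. -1.] tooly [-0.691 -0.723 -0.   ]
```

View pics/dock.png

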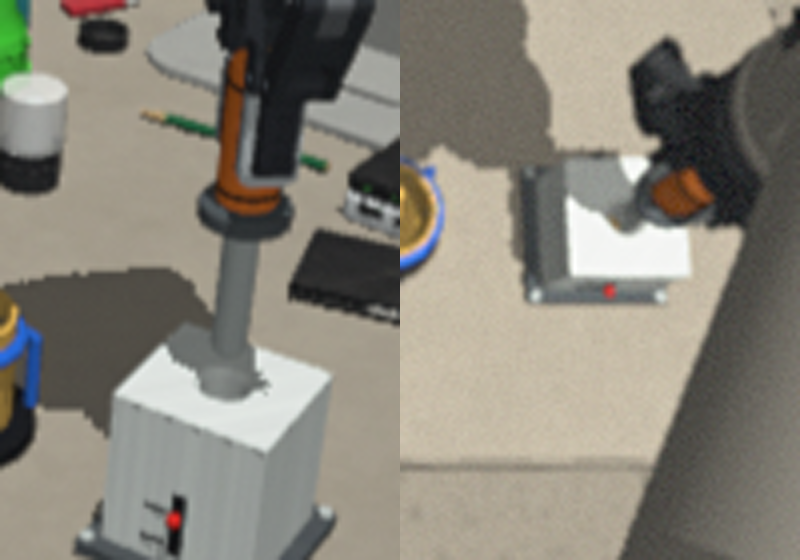

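The probe is upright above the bore, with the shaft centre at about (232,360) and the mouth at about (225,386) in the crop. The tip may be 1–2 mm off, so I'll refine numerically.

```bash
python3 - <<'E'
from h import *
import pickle
d=pickle.load(open('scene2.pkl','rb'));g=cv2.cvtColor(d['pixels'],cv2.COLOR_RGB2GRAY)
for r in range(270,312,4): print(r,g[r,438:462].tolist())
def proj(p):
    c=np.linalg.inv(d['pose'])@np.r_[p,1]; return (c[:2]/c[2]*d['f']+[d['cx'],d['cy']]).round(1)
for z in(.078,.0934,.11,.14,.153):
    print(z,'tcp axis',proj([.4871,-.3553,z]),'mouth axis by scene',proj([.4834,-.3567,z]), '1mm x',proj([.4881,-.3553,z]),'1mm y',proj([.4871,-.3543,z]))
E
```

```text
270 [156, 155, 154, 155, 156, 158, 154, 123, 86, 89, 87, 84, 81, 80, 79, 79, 85, 114, 124, 126, 140, 154, 156, 157]
274 [159, 158, 158, 158, 158, 159, 152, 94, 85, 94, 101, 104, 105, 105, 102, 102, 122, 157, 159, 158, 158, 158, 157, 157]
278 [160, 159, 159, 160, 160, 157, 132, 88, 90, 97, 103, 106, 106, 104, 101, 108, 147, 159, 158, 158, 159, 159, 159, 159]
282 [100, 157, 161, 160, 159, 150, 100, 88, 95, 101, 105, 105, 105, 104, 102, 122, 156, 159, 161, 159, 160, 159, 160, 147]
286 [78, 76, 77, 106, 155, 133, 89, 92, 98, 103, 105, 105, 105, 102, 107, 146, 157, 158, 158, 158, 157, 156, 159, 158]
290 [81, 79, 79, 77, 78, 79, 90, 98, 101, 106, 105, 104, 104, 100, 119, 156, 158, 159, 159, 158, 158, 157, 156, 155]
294 [109, 110, 109, 109, 99, 87, 93, 99, 104, 107, 105, 104, 99, 110, 156, 160, 158, 159, 159, 159, 159, 159, 158, 159]
298 [111, 111, 110, 111, 112, 109, 102, 99, 102, 103, 104, 102, 105, 110, 111, 146, 227, 228, 225, 216, 197, 187, 177, 164]
302 [159, 116, 117, 124, 129, 133, 135, 135, 131, 127, 119, 116, 112, 109, 110, 132, 194, 205, 224, 224, 224, 224, 225, 225]
306 [212, 190, 121, 121, 128, 132, 133, 131, 127, 123, 120, 116, 111, 107, 107, 108, 113, 123, 161, 185, 224, 225, 225, 225]
310 [225, 226, 226, 226, 226, 224, 212, 197, 184, 183, 184, 192, 200, 224, 226, 226, 226, 225, 225, 225, 226, 226, 227, 227]
0.078 tcp axis [446.2 304.8] mouth axis by scene [445.8 306.1] 1mm x [446.6 304.5] 1mm y [445.7 304.5]
0.0934 tcp axis [447.2 296.6] mouth axis by scene [446.8 297.9] 1mm x [447.6 296.4] 1mm y [446.7 296.4]
0.11 tcp axis [448.3 287.7] mouth axis by scene [447.9 288.9] 1mm x [448.7 287.4] 1mm y [447.8 287.4]
0.14 tcp axis [450.4 271. ] mouth axis by scene [449.9 272.3] 1mm x [450.7 270.8] 1mm y [449.8 270.8]
0.153 tcp axis [451.3 263.7] mouth axis by scene [450.8 264.9] 1mm x [451.6 263.4] 1mm y [450.7 263.4]
```

```bash
python3 - <<'E'
from h import *
import pickle
d=pickle.load(open('scene2.pkl','rb'));t=pickle.load(open('top0.pkl','rb'))
a=cv2.resize(d['pixels'][255:325,410:480],(560,560),interpolation=cv2.INTER_CUBIC)
cv2.imwrite('pics/dock8.png',a[:,:,::-1])
E
```

```text
(no output)
```

View pics/dock8.png

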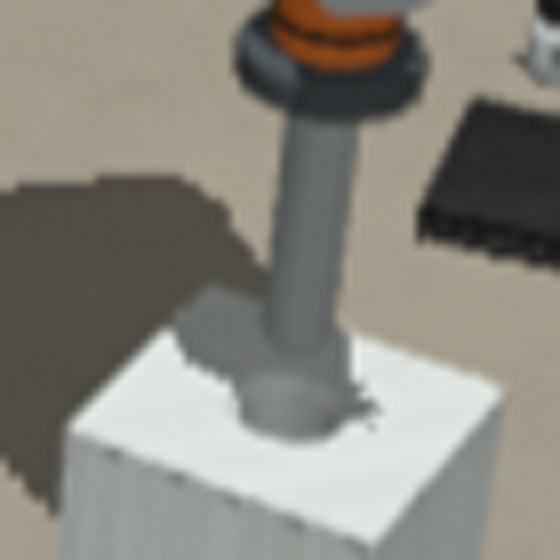

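The shaft axis, extended down, meets the mouth centre (crop (291,400), row 305) within about 1 mm. I'll insert gently and watch the forces.

```bash
python3 -m jog '[[0,0,0.3,0],[0,0,0.6,0],[0,0,0.9,0],[0,0,1.2,0],[0,0,1.5,0],[0,0,1.7,0],[0,0,1.9,0],[0,0,1.9,0]]'; python3 -m jog '[[0,0,0.2,0],[0,0,0.4,0],[0,0,0.6,0],[0,0,0.8,0],[0,0,1,0],[0,0,1,0]]'; python3 -c "
from h import *
togo(.487,-.3556,.117)
print(bot.get_obs()['torque'])"
```

```text
t: 10.28
eef_pos: [0.4866, -0.3559, 0.1578]
tool_rot: [-0.0, 0.928, -0.373, -0.0]
contact_force: [0.5, -0.4, -1.5]
gripper_width: 0.26
grasp_force: 98.0
t: 10.78
eef_pos: [0.4865, -0.3559, 0.1478]
tool_rot: [-0.0, 0.928, -0.373, -0.0]
contact_force: [0.6, -0.1, -1.8]
gripper_width: 0.256
grasp_force: 98.0
t 10.78 tcp [ 0.4865 -0.3559  0.1478] F [ 0.6 -0.1 -1.8] w 0.256 g 98.0 
to go cm [ 0.02 -0.05  3.08] toolz [-0.001  0.    -1.   ] tooly [-0.692 -0.722  0.   ]
[-0.03894928 -0.02447142 -0.01010626]
```

```bash
python3 -m jog '[[0,0,0.4,0],[0,0,0.8,0],[0,0,1.2,0],[0,0,1.6,0],[0,0,2,0],[0,0,2.4,0],[0,0,2.8,0],[0,0,2.8,0]]'; python3 -m jog '[[0,0,0.2,0],[0,0,0.4,0],[0,0,0.6,0],[0,0,0.8,0],[0,0,1,0],[0,0,1,0],[0,0,1,0]]'; python3 -m jog '[[0,0,0.1,0],[0,0,0.2,0],[0,0,0.3,0],[0,0,0.4,0],[0,0,0.4,0],[0,0,0.4,0]]'
```

```text
t: 11.45
eef_pos: [0.4863, -0.3557, 0.1193]
tool_rot: [-0.0, 0.928, -0.373, -0.001]
contact_force: [0.8, 0.5, -1.8]
gripper_width: 0.258
grasp_force: 98.0
t: 12.03
eef_pos: [0.4871, -0.3563, 0.1107]
tool_rot: [0.0, 0.928, -0.373, 0.0]
contact_force: [-0.3, 0.4, 5.0]
gripper_width: 0.258
grasp_force: 98.3
t: 12.53
eef_pos: [0.4871, -0.3563, 0.1068]
tool_rot: [0.0, 0.928, -0.373, 0.0]
contact_force: [-1.8, 1.1, 6.4]
gripper_width: 0.259
grasp_force: 98.5
```

```bash
python3 -m jog '[[0,0,0.1,0],[0,0,0.2,0],[0,0,0.3,0],[0,0,0.4,0],[0,0,0.4,0],[0,0,0.4,0]]'; python3 -m jog '[[0,0,0.05,0],[0,0,0.1,0],[0,0,0.1,0],[0,0,0.1,0]]';  python3 -m jog '[[0,0,0.05,0],[0,0,0.05,0],[0,0,0.05,0],[0,0,0.05,0]]'
```

```text
t: 13.03
eef_pos: [0.4872, -0.3563, 0.103]
tool_rot: [0.0, 0.928, -0.373, 0.001]
contact_force: [-1.1, 0.3, 7.0]
gripper_width: 0.26
grasp_force: 98.6
t: 13.37
eef_pos: [0.4872, -0.3563, 0.1021]
tool_rot: [0.0, 0.928, -0.373, 0.001]
contact_force: [-1.5, 1.0, 9.3]
gripper_width: 0.255
grasp_force: 99.5
t: 13.7
eef_pos: [0.4872, -0.3563, 0.1021]
tool_rot: [0.0, 0.928, -0.373, 0.001]
contact_force: [-2.3, 1.4, 12.2]
gripper_width: 0.257
grasp_force: 99.9
```

```bash
python3 -m jog '[[0,0,0.03,0],[0,0,0.05,0],[0,0,0.05,0],[0,0,0.05,0]]'; python3 -m jog '[[0,0,0,0],[0,0,0,0],[0,0,0,0],[0,0,0,0],[0,0,0,0],[0,0,0,0],[0,0,0,0],[0,0,0,0],[0,0,0,0],[0,0,0,0],[0,0,0,0],[0,0,0,0]]'
```

```text
t: 14.03
eef_pos: [0.4873, -0.3563, 0.1021]
tool_rot: [0.0, 0.928, -0.373, 0.001]
contact_force: [-3.7, 2.4, 14.8]
gripper_width: 0.259
grasp_force: 100.0
t: 15.03
eef_pos: [0.4873, -0.3564, 0.1021]
tool_rot: [0.0, 0.928, -0.373, 0.001]
contact_force: [-4.1, 2.0, 14.5]
gripper_width: 0.259
grasp_force: 100.0
```

```bash
python3 - <<'E'
from h import *
d=cam('scene');cv2.imwrite('pics/home.png',cv2.resize(d['pixels'][230:370,390:500],(440,560),interpolation=cv2.INTER_CUBIC)[:,:,::-1]);togo(.487,-.356,.102)
E
```

```text
t 15.08 tcp [ 0.4873 -0.3563  0.1021] F [-3.9  2.4 15.5] w 0.258 g 100.0 
to go cm [-0.04 -0.01  0.01] toolz [ 0.001 -0.001 -1.   ] tooly [-0.692 -0.722 -0.   ]
```

View pics/home.png

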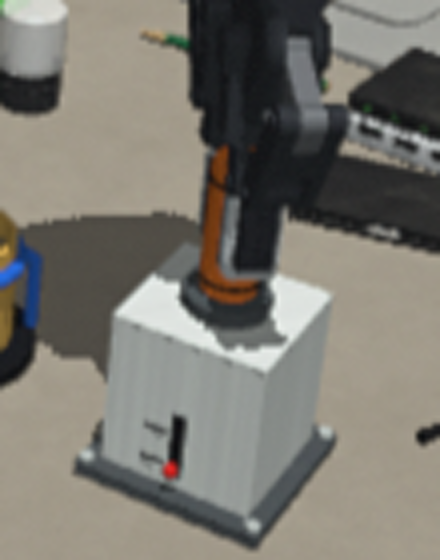

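The collar lies on the dock top at (227,300), and the red pointer is down at its lower mark at (171,468). The push is steady at about 16 N.

```bash
python3 -c "
from station import bot
print(bot.hand_in())"
```

```text
the job is handed in; nothing more can be done
None
```

The probe was drawn from the stand, dipped about 27 mm into the cup, lifted out, and handed in at about 15 s, still gripped and pressed home in the dock at a steady push of about 16 N; hand-in returned no verdict.

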